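# Coddler into the pot

## Task

Get the egg coddler ready to cook: lift the knobbed lid off the steel pot and lay it flat on the glass board, knob up, without it hanging over the edge, then stand the lidded porcelain coddler upright on the bottom of the pot and put the lid back on so that it is fully seated. Set the lid and the coddler down gently without dropping them, keep the pot where it stands, and leave the other crockery and canisters alone.

Things in the scene. Friction and masses are not known exactly. Their poses are not given: they have to be found in the camera images.
- lid: Round steel lid with black knob, 0.22 to 0.39 kg, starts loose on the pot. Origin: centre of its underside, z up. Upwards: flat-bottomed locating plug 8 mm deep (116 mm diameter, 123 at its top) that drops into the pot's mouth; disc, 144 mm diameter, z 8 to 13 mm, that rests on the pot's rim; low cone to 19 mm; thin neck; knob, upright cylinder of 30 mm diameter, z 30 to 48 mm.
- lid_knob (a point): Centre of the lid's knob, on the lid's axis 39 mm above the lid's origin. Laid on the board the lid rests on its plug, its origin on the board's top.
- pot: Open round steel pot, loose, 1.1 kg. Outer diameter 140 mm, inner 130; rim 100 mm and inner floor 6 mm above its origin (centre of its underside, z up). Two loop handles below the rim reach 96 mm from the axis along its +x and -x. With the lid seated, the lid's origin is on the pot's axis 92 mm above the pot's origin; the plug has 3.5 mm play all round.
- coddler: Egg coddler: white porcelain cylinder, 56 mm diameter, 48 mm tall, thin blue band, with a fixed steel cap (53 mm diameter, z 48 to 56 mm) and on it a cylindrical steel knob (20 mm diameter, z 56 to 74 mm). 0.13 to 0.21 kg, loose, standing on the worktop left or right of the pot, on the side without the board. Origin: centre of its underside, z up.
- coddler_knob (a point): Centre of the coddler's knob, on its axis 65 mm above the coddler's origin.
- board: Pale frosted-glass worktop board lying fixed on the worktop, to the left or the right of the pot: 260 mm along its x, 220 mm along its y, 6 mm thick. Origin: centre of its underside (its top lies at 6 mm).
- canister_a: Bystander: black enamel storage canister with a loop on its fixed lid, 98 mm in diameter, 170 mm tall, on the left. Origin: centre of its underside.
- canister_b: Bystander: second canister like the first, beside it.
- mug: Bystander: white mug, 80 mm in diameter, 92 mm tall, on the right, handle towards its +y. Origin: centre of its underside.
- egg_cup: Bystander: white open egg cup on a foot, 48 mm in diameter, 60 mm tall, at the far side of the worktop beyond the pot. Origin: centre of its underside.
Not all that is in view belongs to the job. Leave any brown or turquoise look-alike of the coddler alone.

How it is judged:
By the outcome, as a careful person would: the job done as asked, in the order asked, and still so for the second after the job is handed in, with the robot touching nothing.
It also fails if it takes over 69 s, if anything falls off the work surface, if the arm or the gripper's body presses on something with over 40 N, if the wrist force passes 120 N, or if a joint passes its speed limit or range.

## Robot

A 6-joint arm with a two-finger parallel gripper is mounted at the origin on the work surface. World frame = base frame: x ahead of the robot, y to its left, z up, the work surface at z = 0. Lengths are in m, angles in rad, forces in N, time in s.
With the tool pointing down it reaches from about 0.3 to 0.775 m from the base axis. Payload 14.6 kg.
Tool frame: the origin (TCP) lies at the very end of the fingers, on their centre line; the grasp point (between the pads) lies 19 mm behind it; z points along the fingers, y is the line along which they close (so a half turn about z gives the same grasp; the last joint's range is limited). The gripper opens to 94 mm and grips with 3 to 60 N. Pads are 16 mm wide; open, the fingers measure 119 mm over their backs; the gripper's body (75 mm by 177 mm) begins 78 mm behind the grasp point.
Start: joints at [-1.209, 0.3, 1.521, -0, 1.321, -0.067], TCP at [0.229, -0.5, 0.205] pointing down, gripper open.
Joint ranges: [-3.03, 3.03], [-0.79, 2.21], [0.23, 2.52], [-1.04, 4.18], [0, 3.07], [-2.55, 2.55]. Speed limits (rad/s): [2.22, 2.22, 2.57, 3.14, 3.14, 3.14].

## Interface

Orientations are given as [roll, pitch, yaw] about the fixed x, y, z axes, in that order (R = Rz(yaw) Ry(pitch) Rx(roll)).
In Python, from station import ctrl gives the robot as it stands. The module is installed in compiled form; this text tells all that it offers.
- The arm moves only by the tool step_arm, never from a script. Its argument "deltas" is a list of rows, each an object with "dp": the shift along the tool's x, y, z scaled (see below), a list of three; "twist": the turn about the tool's z scaled (see below). In form: [{"dp": [tx, ty, tz], "twist": twist}, ...]. A call has 1 to 12 rows; each row shifts and turns the commanded pose from where the row before left it, along the tool's axes as they then stand; what a row does not reach is not made up. The controller multiplies each number of a shift by 0.04 m and each number of a turn by 4 degrees. A row lasts 1/10 s, in which the tool goes at most 50 mm and 8.59 degrees, less where a joint would pass 70% of its speed; a pose out of reach is approached as far as the arm can. A call with a number of a shift or a turn outside -1 to 1 is refused whole. A call with a gripper value outside its range is refused whole. "gripper" is the opening, from -1 (shut) to 1 (fully open), set as the call begins (left out, the last holds). The fingers move at their own pace and stop on an object; "squeeze" is the grip in N (left out, the last holds). Time passes only in rows, so rows that do not move let the fingers close. It gives the time, the measured TCP pose, the force, the opening and the grip force at its end, in the units of the state.
- ctrl.get_obs(): the state, without advancing time (a new reading comes with each control period).
- ctrl.camera(name): name is "side" or "top"; returns (picture, depth): 420x560x3 uint8, red, green, blue; 420x560 float32, m along the optical axis (not along the pixel's ray), 0 where there is no reading.
- ctrl.get_calibration(name): a dict with "fx", "fy", "cx", "cy" (pixels), "world_to_cam" (4x4, takes a point from world to camera coordinates). Camera axes: x right, y down, z forward; pixel columns grow to the right and rows downward; lengths in m; the calibration is good to about 2 mm. A picture is of the moment at which its call begins. get_calibration takes no time and is no camera call.
- ctrl.hand_in(): hands the job in; it is judged then, once.
Trained networks look in the newest picture that a camera, given by its name, has taken for a name from the list of things; names that differ only in an ending like _2 or _b are one class to them, and where a whole thing is asked for, a point or a joint stands for the part that bears it (a point fixed in the world has none). Each returns a list of dicts, best first, with "conf" (0 to 1); they miss things now and then, are a little off and sometimes report something else, mostly with a low value. They report only what shows in the picture. A call takes as long as a camera call. They do not tell look-alikes from the thing itself.
- ctrl.spot_in(camera, label): "rect" ([left, top, right, bottom] as shares, 0 to 1, of the picture: columns of its width, rows of its height, round what is visible of it).
- ctrl.cut_out(camera, label): "pixels" (420x560 bool, what is visible of it) and "rect" ([left, top, right, bottom] as shares, 0 to 1, of the picture: columns of its width, rows of its height, round what is visible of it).
The state is a dict: "time_s": time; "qpos": joint angles; "joint_vel": joint speeds; "tau": joint torques, N m; "ee_pos": TCP position; "eef_rot": TCP orientation; "force": force on the tool from outside, world axes, zero at the start; "moment": the same for the moment, N m; "grip_width": finger opening in m; "grip_force": force on a finger pad.
Only numpy, scipy, OpenCV 4.12 (cv2) and the standard library are available. Lean on these libraries where they do the work, as an engineer would, in place of code of your own. Each camera call takes 0.05 s, during which the arm holds its last target. There are 200 camera calls.

## Working session

There is one attempt and no reset: what is moved stays moved. The work goes in short steps, Python scripts to look and compute and a tool call to move; the robot and the scene stay as the last step left them, time stands still between calls to the robot, and variables do not carry over. Pictures are saved under pics/ and viewed, at most 10 in all, crops included, and the job is handed in when it is done.

Besides the shell and the picture viewer there is one more tool, called after ">>>" as name(argument=value, ...), one argument or row to a line, values as JSON. step_arm: Moves the arm, as the interface text tells. Its arguments: {"type":"object","properties":{"deltas":{"type":"array"},"gripper":{"type":"number"},"squeeze":{"type":"number"}},"required":["deltas"]}

```bash
mkdir -p pics; cat > h.py <<'E'
import numpy as np,cv2
from station import ctrl
def cloud(n,d):
    c=ctrl.get_calibration(n);v,u=np.indices(d.shape)
    P=np.stack([(u-c['cx'])/c['fx']*d,(v-c['cy'])/c['fy']*d,d],-1)
    T=np.linalg.inv(np.array(c['world_to_cam']));W=P@T[:3,:3].T+T[:3,3];W[d==0]=np.nan
    return W
E
python3 - <<'E'
from h import *
ims=[]
for n in('top','side'):
    p,d=ctrl.camera(n);np.save(n+'.npy',d);cv2.imwrite('pics/%s0.png'%n,p[...,::-1])
    W=cloud(n,d);np.save(n+'W.npy',W)
    for l in('lid','lid_knob','pot','coddler','coddler_knob','board','canister_a','mug','egg_cup'):
        for r in ctrl.cut_out(n,l)[:3]:
            m=r['pixels'];q=W[m];q=q[~np.isnan(q[:,0])]
            print(n,l,round(r['conf'],2),(np.array(r['rect'])*[560,420,560,420]).round(),np.median(q,0).round(3) if len(q) else None,np.percentile(q,[2],axis=0).round(3),np.percentile(q,[98],axis=0).round(3))
print(ctrl.get_obs())
E
```

```text
top lid_knob 0.9 [249. 174. 297. 222.] [0.566 0.002 0.108] [[ 0.504 -0.063  0.1  ]] [[0.631 0.066 0.141]]
top pot 0.54 [257. 166. 289. 230.] [ 0.498 -0.003  0.087] [[ 0.476 -0.045  0.001]] [[0.662 0.049 0.093]]
top coddler 0.8 [136. 233. 157. 249.] [0.447 0.384 0.055] [[0.422 0.364 0.007]] [[0.474 0.414 0.076]]
top coddler 0.76 [201. 234. 225. 249.] [0.445 0.189 0.056] [[0.422 0.166 0.023]] [[0.467 0.214 0.078]]
top coddler 0.67 [165. 256. 187. 280.] [0.363 0.296 0.055] [[ 0.336  0.273 -0.002]] [[0.39  0.335 0.076]]
top coddler_knob 0.82 [136. 231. 159. 253.] [0.447 0.385 0.055] [[0.421 0.364 0.   ]] [[0.474 0.424 0.076]]
top coddler_knob 0.81 [201. 234. 221. 252.] [0.446 0.19  0.056] [[0.422 0.167 0.014]] [[0.47  0.217 0.078]]
top coddler_knob 0.62 [167. 190. 189. 212.] [0.568 0.293 0.056] [[0.545 0.271 0.007]] [[0.595 0.32  0.076]]
top board 0.82 [320. 181. 393. 267.] [ 0.498 -0.253  0.007] [[ 0.377 -0.359 -0.   ]] [[ 0.624 -0.148  0.015]]
top board 0.26 [ 74. 223. 123. 262.] [0.444 0.508 0.138] [[0.402 0.477 0.008]] [[0.491 0.567 0.171]]
top canister_a 0.97 [ 75. 221. 122. 259.] [
[... 2168 characters left out ...]
.003]] [[0.762 0.195 0.063]]
{'time_s': 1.0, 'qpos': array([-1.20860299e+00,  2.99915968e-01,  1.52102498e+00, -1.88580939e-05,
        1.32069753e+00, -6.65929248e-02]), 'joint_vel': array([ 0.00086392, -0.00118034,  0.00028872, -0.00162219,  0.00043038,
        0.00132903]), 'tau': array([-7.37545706e-04, -5.31668222e+01, -3.52913189e+01,  7.08513055e-02,
        2.12727446e-02, -7.32839283e-06]), 'ee_pos': array([ 0.22866118, -0.50019181,  0.20542624]), 'eef_rot': array([-3.14154571e+00,  1.51807524e-05,  4.28790925e-01]), 'force': array([ 0.30372238,  0.57308004, -0.24426243]), 'moment': array([ 0.01863186, -0.0469038 ,  0.05228588]), 'grip_force': 0.0, 'grip_width': 0.09388546870302922}
```

View pics/top0.png

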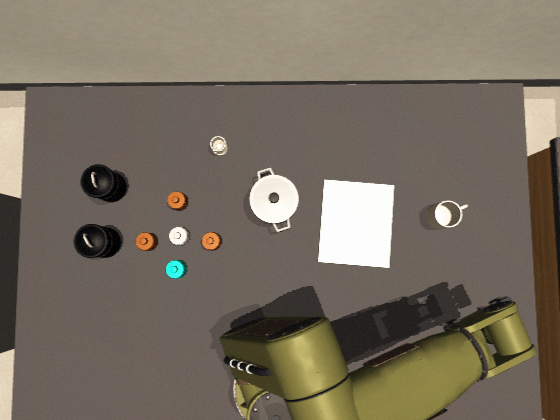

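View pics/side0.png

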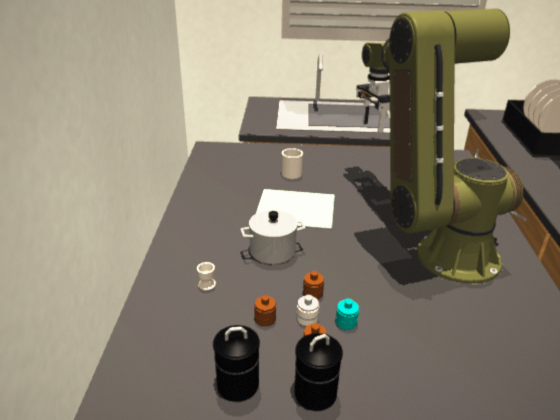

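The white coddler is at top (178,236) and side (308,310), ringed by brown and turquoise look-alikes. The lidded pot is at top (273,198), and the board is to its right at top (357,224). Next I'll fit the positions precisely.

```bash
cat >> h.py <<'E'
from scipy.optimize import least_squares
def fitc(q,r):  # fixed-radius circle through outline (hull) points
    h=cv2.convexHull(q[:,:2].astype(np.float32))[:,0]
    s=least_squares(lambda c:np.hypot(*(h-c).T)-r,h.mean(0),loss='soft_l1',f_scale=.002);return s.x.round(4),np.abs(s.fun).mean().round(4)
def sel(W,c,R,z0,z1):
    q=W.reshape(-1,3);return q[(np.hypot(q[:,0]-c[0],q[:,1]-c[1])<R)&(q[:,2]>z0)&(q[:,2]<z1)]
E
python3 - <<'E'
from h import *
for n in('top','side'):
    W=np.load(n+'W.npy')
    for nm,c,R,z0,z1 in(('knob',(.566,.002),.03,.13,.15),('disc',(.566,.002),.08,.098,.112),('cap',(.463,.29),.045,.047,.066),('cknob',(.463,.29),.04,.068,.085),('codd',(.463,.29),.045,.02,.1)):
        q=sel(W,c,R,z0,z1)
        print(n,nm,len(q),'mid',((q.min(0)+q.max(0))/2).round(4),'mean',q.mean(0).round(4),'ext',np.ptp(q,axis=0).round(3),'ztop',np.percentile(q[:,2],90).round(4))
    print(fitc(sel(W,(.566,.002),.08,.098,.112),.072))
    q=sel(W,(.463,.29),.045,.046,.066)
    if len(q)>5: print('cap',fitc(q,.0265))
    m=[r for r in ctrl.cut_out(n,'board')][0]['pixels'];q=W[m];q=q[(q[:,2]<.02)]
    print('board',cv2.minAreaRect(q[:,:2].astype(np.float32)),np.median(q[:,2]))
E
```

```text
top knob 83 mid [0.5664 0.0018 0.1402] mean [0.5666 0.0013 0.1404] ext [0.027 0.029 0.016] ztop 0.1456
top disc 1527 mid [0.568  0.002  0.1051] mean [0.5668 0.0012 0.1068] ext [0.14  0.141 0.014] ztop 0.1107
top cap 223 mid [0.4632 0.2911 0.0565] mean [0.4635 0.2893 0.056 ] ext [0.052 0.052 0.018] ztop 0.0615
top cknob 32 mid [0.4636 0.2914 0.0746] mean [0.4629 0.2915 0.074 ] ext [0.018 0.018 0.012] ztop 0.0784
top codd 287 mid [0.4623 0.2902 0.0508] mean [0.4627 0.2877 0.0559] ext [0.053 0.054 0.06 ] ztop 0.0699
(array([0.5677, 0.0012]), np.float64(0.0009))
cap (array([0.4633, 0.2901]), np.float64(0.0005))
board ((0.5016395449638367, -0.2559751272201538), (0.22402042150497437, 0.25975513458251953), 84.88445281982422) 0.0072089557484624756
side knob 68 mid [0.566  0.003  0.1381] mean [0.5657 0.0061 0.1389] ext [0.027 0.034 0.015] ztop 0.1434
side disc 917 mid [0.5662 0.0029 0.105 ] mean [0.5651 0.0152 0.1072] ext [0.14  0.144 0.014] ztop 0.1105
side cap 248 mid [0.4616 0.2942 0.0564] mean [0.4621 0.2999 0.0558] ext [0.053 0.054 0.019] ztop 0.0597
side cknob 46 mid [0.4627 0.2923 0.0736] mean [0.4625 0.2943 0.0738] ext [0.018 0.022 0.011] ztop 0.0764
side codd 478 mid [0.4617 0.2947 0.0495] mean [0.4623 0.304  0.0493] ext [0.057 0.055 0.059] ztop 0.0667
(array([0.5653, 0.0024]), np.float64(0.0013))
cap (array([0.4621, 0.2932]), np.float64(0.0011))
board ((0.499020516872406, -0.26000112295150757), (0.23637139797210693, 0.27916160225868225), 80.30381774902344) 0.00802441249753949
```

>>> step_arm(
  deltas=[
    {"dp": [0, 0, -1], "twist": -1},
    {"dp": [0, 0, 0], "twist": -1},
    {"dp": [0, 0, 0], "twist": -1},
    {"dp": [0, 0, 0], "twist": -1},
    {"dp": [0, 0, 0], "twist": -1},
    {"dp": [0, 0, 0], "twist": 0},
  ],
  gripper=0.3,
)

```text
time_s: 1.7
ee_pos: [0.2287, -0.5002, 0.2455]
eef_rot: [3.142, 0.0, 0.779]
force: [0.5, -0.1, -0.2]
grip_width: 0.0612
grip_force: 0.0
```

```bash
cat > go.py <<'E'
import sys
from h import *
from scipy.spatial.transform import Rotation as Ro
o=ctrl.get_obs();R=Ro.from_euler('xyz',o['eef_rot']).as_matrix()
t=np.array([float(a) for a in sys.argv[1:4]])
u=R.T@(t-o['ee_pos'])/.04
print(o['time_s'],o['ee_pos'].round(4),o['eef_rot'].round(4),'w',o['grip_width'].round(4),'F',o['force'].round(1),'grip',round(o['grip_force'],1))
print('units',u.round(2),'rows at .8:',np.abs(u).max()/.8)
E
python3 go.py .5665 .0018 .2
```

```text
Traceback (most recent call last):
  File "go.py", line 7, in <module>
    print(o['time_s'],o['ee_pos'].round(4),o['eef_rot'].round(4),'w',o['grip_width'].round(4),'F',o['force'].round(1),'grip',round(o['grip_force'],1))
                                                                     ^^^^^^^^^^^^^^^^^^^^^
AttributeError: 'float' object has no attribute 'round'
```

>>> step_arm(
  deltas=[
    {"dp": [0.74, -0.15, 0], "twist": 0},
    {"dp": [0.74, -0.15, 0], "twist": 0},
    {"dp": [0.74, -0.15, 0], "twist": 0},
    {"dp": [0.74, -0.15, 0], "twist": 0},
    {"dp": [0.74, -0.15, 0], "twist": 0},
    {"dp": [0.74, -0.15, 0], "twist": 0},
    {"dp": [0.74, -0.15, 0], "twist": 0},
    {"dp": [0.74, -0.15, 0], "twist": 0},
    {"dp": [0.74, -0.15, 0], "twist": 0},
    {"dp": [0.74, -0.15, 0], "twist": 0},
    {"dp": [0.74, -0.15, 0], "twist": 0},
    {"dp": [0.74, -0.15, 0], "twist": 0},
  ],
)

```text
time_s: 2.9
ee_pos: [0.4318, -0.1985, 0.2456]
eef_rot: [3.141, -0.0, 0.775]
force: [0.9, 0.3, 0.3]
grip_width: 0.0613
grip_force: 0.0
```

>>> step_arm(
  deltas=[
    {"dp": [0.74, -0.15, 0], "twist": 0},
    {"dp": [0.74, -0.15, 0], "twist": 0},
    {"dp": [0.74, -0.15, 0], "twist": 0},
    {"dp": [0.74, -0.15, 0], "twist": 0},
    {"dp": [0.74, -0.15, 0], "twist": 0},
    {"dp": [0.74, -0.15, 0], "twist": 0},
    {"dp": [0.74, -0.15, 0], "twist": 0},
    {"dp": [0.74, -0.15, 0], "twist": 0},
    {"dp": [0, 0, 0.8], "twist": 0},
    {"dp": [0, 0, 0.4], "twist": 0},
    {"dp": [0, 0, 0], "twist": 0},
    {"dp": [0, 0, 0], "twist": 0},
  ],
)

```text
time_s: 4.1
ee_pos: [0.5664, 0.0007, 0.1982]
eef_rot: [3.141, -0.0, 0.777]
force: [0.9, 0.7, 1.0]
grip_width: 0.0613
grip_force: 0.0
```

```bash
sed -i "s/o\['grip_width'\].round(4)/round(o['grip_width'],4)/" go.py; python3 go.py .5665 .0018 .114
```

```text
4.1 [0.5664 0.0007 0.1982] [ 3.1412e+00 -3.0000e-04  7.7660e-01] w 0.0613 F [0.9 0.7 1. ] grip 0.0
units [ 0.02 -0.02  2.1 ] rows at .8: 2.63025284166046
```

>>> step_arm(
  deltas=[
    {"dp": [0.02, -0.02, 0.6], "twist": 0},
    {"dp": [0, 0, 0.6], "twist": 0},
    {"dp": [0, 0, 0.5], "twist": 0},
    {"dp": [0, 0, 0.2], "twist": 0},
    {"dp": [0, 0, 0.2], "twist": 0},
    {"dp": [0, 0, 0], "twist": 0},
    {"dp": [0, 0, 0], "twist": 0},
  ],
)

```text
time_s: 4.8
ee_pos: [0.5667, 0.0018, 0.1144]
eef_rot: [3.141, -0.001, 0.778]
force: [-0.6, 0.4, 0.2]
grip_width: 0.0609
grip_force: 0.0
```

>>> step_arm(
  deltas=[
    {"dp": [0, 0, 0], "twist": 0},
    {"dp": [0, 0, 0], "twist": 0},
    {"dp": [0, 0, 0], "twist": 0},
    {"dp": [0, 0, 0], "twist": 0},
    {"dp": [0, 0, 0], "twist": 0},
    {"dp": [0, 0, 0], "twist": 0},
    {"dp": [0, 0, 0], "twist": 0},
    {"dp": [0, 0, 0], "twist": 0},
  ],
  gripper=-1,
  squeeze=30,
)

```text
time_s: 5.6
ee_pos: [0.5662, 0.0019, 0.1136]
eef_rot: [3.142, -0.0, 0.778]
force: [-0.7, 0.8, 1.8]
grip_width: 0.0295
grip_force: 30.0
```

>>> step_arm(
  deltas=[
    {"dp": [0, 0, -0.15], "twist": 0},
    {"dp": [0, 0, -0.25], "twist": 0},
    {"dp": [0, 0, -0.4], "twist": 0},
    {"dp": [0, 0, -0.4], "twist": 0},
    {"dp": [0, 0, -0.4], "twist": 0},
    {"dp": [0, 0, -0.3], "twist": 0},
    {"dp": [0, 0, -0.1], "twist": 0},
    {"dp": [0, 0, 0], "twist": 0},
    {"dp": [0, 0, 0], "twist": 0},
  ],
)

```text
time_s: 6.5
ee_pos: [0.5659, 0.0019, 0.1927]
eef_rot: [-3.141, 0.001, 0.778]
force: [0.7, -0.6, -3.4]
grip_width: 0.0294
grip_force: 30.0
```

```bash
python3 go.py .501 -.255 .194;python3 - <<'E'
from h import *
for n in('top','side'):
    p,d=ctrl.camera(n);W=cloud(n,d)
    cv2.imwrite('pics/%s1.png'%n,cv2.resize(p[120:300,180:420,::-1],None,fx=2.5,fy=2.5))
    q=sel(W,(.566,.002),.085,.09,.108);print(n,'rim',len(q),fitc(q,.07))
    q=sel(W,(.566,.002),.085,.17,.2);print(n,'lid',len(q),fitc(q,.072),np.median(q[:,2]))
    A=np.c_[q[:,:2],np.ones(len(q))];print('tilt',np.linalg.lstsq(A,q[:,2],rcond=None)[0].round(3))
E
```

```text
6.5 [0.5659 0.0019 0.1927] [-3.1407e+00  8.0000e-04  7.7790e-01] w 0.0294 F [ 0.7 -0.6 -3.4] grip 30.0
units [-5.66  3.44 -0.03] rows at .8: 7.078709965523922Traceback (most recent call last):
  File "<stdin>", line 5, in <module>
  File "h.py", line 10, in fitc
    h=cv2.convexHull(q[:,:2].astype(np.float32))[:,0]
      ~~~~~~~~~~~~~~~~~~~~~~~~~~~~~~~~~~~~~~~~~~^^^^^
TypeError: 'NoneType' object is not subscriptable
```

>>> step_arm(
  deltas=[
    {"dp": [-0.2, 0.12, 0], "twist": 0},
    {"dp": [-0.4, 0.24, 0], "twist": 0},
    {"dp": [-0.56, 0.34, 0], "twist": 0},
    {"dp": [-0.6, 0.38, 0], "twist": 0},
    {"dp": [-0.6, 0.38, 0], "twist": 0},
    {"dp": [-0.6, 0.38, 0], "twist": 0},
    {"dp": [-0.6, 0.38, 0], "twist": 0},
    {"dp": [-0.6, 0.38, 0], "twist": 0},
    {"dp": [-0.6, 0.36, 0], "twist": 0},
    {"dp": [-0.5, 0.24, 0], "twist": 0},
    {"dp": [-0.3, 0.16, 0], "twist": 0},
    {"dp": [-0.1, 0.08, 0], "twist": 0},
  ],
)

```text
time_s: 7.75
ee_pos: [0.5009, -0.2562, 0.1932]
eef_rot: [-3.141, 0.0, 0.776]
force: [0.3, 0.8, -3.9]
grip_width: 0.0291
grip_force: 30.0
```

>>> step_arm(
  deltas=[
    {"dp": [0, 0, 0.3], "twist": 0},
    {"dp": [0, 0, 0.5], "twist": 0},
    {"dp": [0, 0, 0.6], "twist": 0},
    {"dp": [0, 0, 0.6], "twist": 0},
    {"dp": [0, 0, 0.6], "twist": 0},
    {"dp": [0, 0, 0.5], "twist": 0},
    {"dp": [0, 0, 0.3], "twist": 0},
    {"dp": [0, 0, 0], "twist": 0},
    {"dp": [0, 0, 0], "twist": 0},
    {"dp": [0, 0, 0], "twist": 0},
  ],
)

```text
time_s: 8.75
ee_pos: [0.5021, -0.2552, 0.0585]
eef_rot: [3.14, -0.0, 0.778]
force: [0.3, -0.7, -3.5]
grip_width: 0.0295
grip_force: 30.0
```

```bash
python3 go.py .501 -.255 .0276;python3 - <<'E'
from h import *
for n in('top','side'):
    p,d=ctrl.camera(n);W=cloud(n,d)
    cv2.imwrite('pics/%s1.png'%n,cv2.resize(p[120:300,180:420,::-1],None,fx=2.5,fy=2.5))
    for nm,c,z0,z1,r in(('rim',(.566,.002),.09,.108,.07),('lid',(.501,-.255),.02,.075,.072)):
        q=sel(W,c,.085,z0,z1)
        if len(q)>20:
            A=np.c_[q[:,:2]-c,np.ones(len(q))];print(n,nm,len(q),fitc(q,r),np.median(q[:,2]).round(4),'plane',np.linalg.lstsq(A,q[:,2],rcond=None)[0].round(3))
E
```

```text
8.75 [ 0.5021 -0.2552  0.0585] [ 3.1399e+00 -5.0000e-04  7.7810e-01] w 0.0295 F [ 0.3 -0.7 -3.5] grip 30.0
units [-0.02 -0.02  0.77] rows at .8: 0.9652429283699
top rim 281 (array([0.5672, 0.0018]), np.float64(0.0024)) 0.1001 plane [-0.001 -0.002  0.1  ]
top lid 318 (array([ 0.5033, -0.2559]), np.float64(0.0012)) 0.0523 plane [-0.    -0.004  0.053]
side rim 402 (array([0.5668, 0.0035]), np.float64(0.0027)) 0.0978 plane [-0.002  0.002  0.097]
side lid 638 (array([ 0.5017, -0.2545]), np.float64(0.0016)) 0.0537 plane [ 0.004 -0.014  0.054]
```

View pics/side1.png

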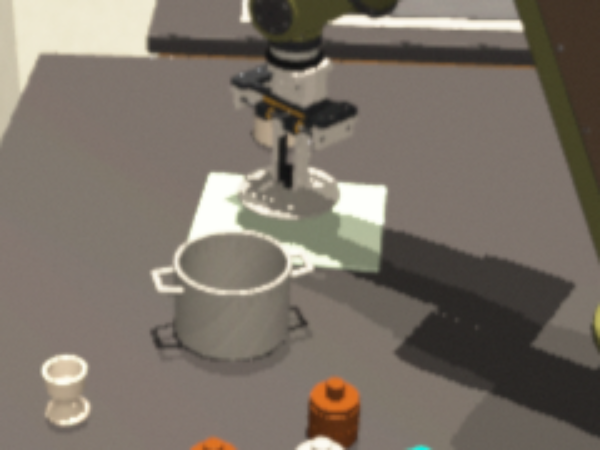

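The crop shows the lid level above the board (crop 290,190), and the empty pot has not moved (crop 232,290). Lowering gently.

>>> step_arm(
  deltas=[
    {"dp": [-0.02, 0, 0.2], "twist": 0},
    {"dp": [0, 0, 0.2], "twist": 0},
    {"dp": [0, 0, 0.1], "twist": 0},
    {"dp": [0, 0, 0.06], "twist": 0},
    {"dp": [0, 0, 0.06], "twist": 0},
    {"dp": [0, 0, 0.04], "twist": 0},
    {"dp": [0, 0, 0.04], "twist": 0},
    {"dp": [0, 0, 0.03], "twist": 0},
    {"dp": [0, 0, 0], "twist": 0},
    {"dp": [0, 0, 0], "twist": 0},
  ],
)

```text
time_s: 9.85
ee_pos: [0.501, -0.2556, 0.0283]
eef_rot: [3.141, -0.0, 0.778]
force: [-0.1, -0.8, -4.0]
grip_width: 0.0296
grip_force: 30.0
```

>>> step_arm(
  deltas=[
    {"dp": [0, 0, 0.02], "twist": 0},
    {"dp": [0, 0, 0.02], "twist": 0},
    {"dp": [0, 0, 0], "twist": 0},
  ],
)

```text
time_s: 10.15
ee_pos: [0.5011, -0.2557, 0.0276]
eef_rot: [3.141, -0.0, 0.778]
force: [-4.1, 2.6, 6.7]
grip_width: 0.0294
grip_force: 30.0
```

>>> step_arm(
  deltas=[
    {"dp": [0, 0, 0], "twist": 0},
    {"dp": [0, 0, 0], "twist": 0},
    {"dp": [0, 0, 0], "twist": 0},
    {"dp": [0, 0, 0], "twist": 0},
    {"dp": [0, 0, 0], "twist": 0},
    {"dp": [0, 0, -0.3], "twist": 0},
    {"dp": [0, 0, -0.6], "twist": 0},
    {"dp": [0, 0, -0.8], "twist": 0},
    {"dp": [0, 0, -0.8], "twist": 0},
    {"dp": [0, 0, -0.8], "twist": 0},
    {"dp": [0, 0, -0.8], "twist": 0},
    {"dp": [0, 0, 0], "twist": 0},
  ],
  gripper=0.3,
)

```text
time_s: 11.35
ee_pos: [0.5023, -0.2563, 0.196]
eef_rot: [3.134, -0.002, 0.778]
force: [-0.1, 0.3, 0.3]
grip_width: 0.0614
grip_force: 0.0
```

```bash
python3 go.py .463 .291 .19
```

```text
11.35 [ 0.5023 -0.2563  0.196 ] [ 3.1341e+00 -2.0000e-03  7.7790e-01] w 0.0614 F [-0.1  0.3  0.3] grip 0.0
units [  8.9  -10.44   0.09] rows at .8: 13.047180159440535
```

>>> step_arm(
  deltas=[
    {"dp": [0.3, -0.34, 0], "twist": 0},
    {"dp": [0.7, -0.82, 0], "twist": 0},
    {"dp": [0.7, -0.82, 0], "twist": 0},
    {"dp": [0.7, -0.82, 0], "twist": 0},
    {"dp": [0.7, -0.82, 0], "twist": 0},
    {"dp": [0.7, -0.82, 0], "twist": 0},
    {"dp": [0.7, -0.82, 0], "twist": 0},
    {"dp": [0.7, -0.82, 0], "twist": 0},
    {"dp": [0.7, -0.82, 0], "twist": 0},
    {"dp": [0.7, -0.82, 0], "twist": 0},
    {"dp": [0.7, -0.82, 0], "twist": 0},
    {"dp": [0.7, -0.82, 0], "twist": 0},
  ],
  gripper=0.62,
)

```text
time_s: 12.55
ee_pos: [0.4645, 0.2378, 0.1898]
eef_rot: [-3.141, 0.001, 0.778]
force: [0.6, -0.5, 0.3]
grip_width: 0.0759
grip_force: 0.0
```

>>> step_arm(
  deltas=[
    {"dp": [0.5, -0.6, 0], "twist": 0},
    {"dp": [0.4, -0.48, 0], "twist": 0},
    {"dp": [0, 0, 0], "twist": 0},
    {"dp": [0, 0, 0], "twist": 0},
    {"dp": [0, 0, 0], "twist": 0},
  ],
)

```text
time_s: 13.05
ee_pos: [0.4611, 0.291, 0.1903]
eef_rot: [-3.141, 0.001, 0.777]
force: [-0.8, 0.0, -0.9]
grip_width: 0.0766
grip_force: 0.0
```

```bash
python3 go.py .463 .291 .021;python3 - <<'E'
from h import *
for n in('top','side'):
    p,d=ctrl.camera(n);W=cloud(n,d)
    cv2.imwrite('pics/%s2.png'%n,cv2.resize(p[130:330,130:410,::-1],None,fx=2.5,fy=2.5))
    for nm,c,R,z0,z1,r in(('rim',(.566,.002),.085,.09,.108,.07),('lid',(.501,-.255),.085,.012,.022,.072),('cap',(.463,.291),.04,.047,.066,.0265)):
        q=sel(W,c,R,z0,z1)
        if len(q)>20:
            A=np.c_[q[:,:2]-c,np.ones(len(q))];print(n,nm,len(q),fitc(q,r),np.median(q[:,2]).round(4),'plane',np.linalg.lstsq(A,q[:,2],rcond=None)[0].round(3))
    q=sel(W,(.501,-.255),.03,.045,.06);print(n,'lidknob',len(q),((q.max(0)+q.min(0))/2).round(4),np.ptp(q,axis=0).round(3))
E
```

```text
13.05 [0.4611 0.291  0.1903] [-3.1414e+00  9.0000e-04  7.7740e-01] w 0.0766 F [-0.8  0.  -0.9] grip 0.0
units [0.04 0.03 4.23] rows at .8: 5.289910677311253
top rim 278 (array([0.5671, 0.0018]), np.float64(0.0028)) 0.0996 plane [-0.     0.004  0.099]
top lid 906 (array([ 0.4996, -0.2561]), np.float64(0.0113)) 0.0193 plane [0.001 0.002 0.019]
top cap 95 (array([0.4598, 0.2916]), np.float64(0.0039)) 0.0552 plane [-0.005  0.14   0.057]
top lidknob 75 [ 0.5025 -0.256   0.0524] [0.028 0.027 0.015]
side rim 329 (array([0.5659, 0.0049]), np.float64(0.0014)) 0.0975 plane [0.006 0.004 0.097]
side lid 28 (array([ 0.5   , -0.2598]), np.float64(0.0017)) 0.0196 plane [0.02  0.003 0.018]
side cap 242 (array([0.4616, 0.2933]), np.float64(0.0013)) 0.0564 plane [ 0.011 -0.07   0.056]Traceback (most recent call last):
  File "<stdin>", line 9, in <module>
    return umr_maximum(a, axis, None, out, keepdims, initial, where)
ValueError: zero-size array to reduction operation maximum which has no identity
```

View pics/top2.png

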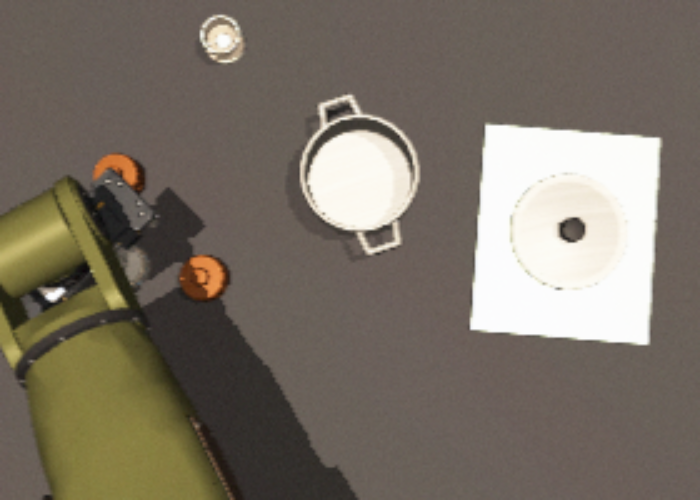

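The lid (crop 570,230) lies wholly on the board with its knob up, and the pot (crop 360,173) is open and unmoved. Descending on the coddler.

>>> step_arm(
  deltas=[
    {"dp": [0.04, 0.03, 0.5], "twist": 0},
    {"dp": [0, 0, 0.7], "twist": 0},
    {"dp": [0, 0, 0.7], "twist": 0},
    {"dp": [0, 0, 0.3], "twist": 0},
    {"dp": [0, 0, 0.3], "twist": 0},
    {"dp": [0, 0, 0.4], "twist": 0},
    {"dp": [0, 0, 0.4], "twist": 0},
    {"dp": [0, 0, 0.4], "twist": 0},
    {"dp": [0, 0, 0.3], "twist": 0},
    {"dp": [0, 0, 0.2], "twist": 0},
    {"dp": [0, 0, 0], "twist": 0},
    {"dp": [0, 0, 0], "twist": 0},
  ],
)

```text
time_s: 14.35
ee_pos: [0.4638, 0.2921, 0.0232]
eef_rot: [3.141, -0.001, 0.778]
force: [1.2, -0.4, 0.7]
grip_width: 0.0762
grip_force: 0.0
```

>>> step_arm(
  deltas=[
    {"dp": [0, 0, 0], "twist": 0},
    {"dp": [0, 0, 0], "twist": 0},
    {"dp": [0, 0, 0], "twist": 0},
    {"dp": [0, 0, 0], "twist": 0},
    {"dp": [0, 0, 0], "twist": 0},
    {"dp": [0, 0, 0], "twist": 0},
  ],
  gripper=-1,
  squeeze=20,
)

```text
time_s: 14.95
ee_pos: [0.4636, 0.2921, 0.023]
eef_rot: [3.141, -0.001, 0.778]
force: [-1.6, -0.4, 6.0]
grip_width: 0.0558
grip_force: 20.0
```

>>> step_arm(
  deltas=[
    {"dp": [0, 0, -0.2], "twist": 0},
    {"dp": [0, 0, -0.4], "twist": 0},
    {"dp": [0, 0, -0.5], "twist": 0},
    {"dp": [0, 0, -0.6], "twist": 0},
    {"dp": [0, 0, -0.6], "twist": 0},
    {"dp": [0, 0, -0.6], "twist": 0},
    {"dp": [0, 0, -0.5], "twist": 0},
    {"dp": [0, 0, -0.3], "twist": 0},
    {"dp": [0, 0, -0.1], "twist": 0},
    {"dp": [0, 0, 0], "twist": 0},
  ],
)

```text
time_s: 15.95
ee_pos: [0.4634, 0.2919, 0.1745]
eef_rot: [-3.142, 0.0, 0.778]
force: [-0.2, 0.2, -2.2]
grip_width: 0.0557
grip_force: 20.0
```

```bash
python3 go.py .5665 .002 .175
```

```text
15.95 [0.4634 0.2919 0.1745] [-3.1416e+00  2.0000e-04  7.7780e-01] w 0.0557 F [-0.2  0.2 -2.2] grip 20.0
units [-3.25  6.97 -0.01] rows at .8: 8.71609820540255
```

>>> step_arm(
  deltas=[
    {"dp": [-0.1, 0.2, 0], "twist": 0},
    {"dp": [-0.2, 0.4, 0], "twist": 0},
    {"dp": [-0.3, 0.6, 0], "twist": 0},
    {"dp": [-0.35, 0.8, 0], "twist": 0},
    {"dp": [-0.35, 0.8, 0], "twist": 0},
    {"dp": [-0.35, 0.8, 0], "twist": 0},
    {"dp": [-0.35, 0.8, 0], "twist": 0},
    {"dp": [-0.35, 0.8, 0], "twist": 0},
    {"dp": [-0.35, 0.8, 0], "twist": 0},
    {"dp": [-0.3, 0.57, 0], "twist": 0},
    {"dp": [-0.2, 0.3, 0], "twist": 0},
    {"dp": [-0.05, 0.1, 0], "twist": 0},
  ],
)

```text
time_s: 17.15
ee_pos: [0.5662, 0.0008, 0.1739]
eef_rot: [-3.141, 0.001, 0.776]
force: [0.0, 1.0, -2.2]
grip_width: 0.0555
grip_force: 20.0
```

>>> step_arm(
  deltas=[
    {"dp": [0, 0, 0], "twist": 0},
    {"dp": [0, 0, 0], "twist": 0},
    {"dp": [0, 0, 0], "twist": 0},
  ],
)

```text
time_s: 17.45
ee_pos: [0.5663, 0.0031, 0.1747]
eef_rot: [-3.142, -0.0, 0.779]
force: [-0.0, 0.4, -2.3]
grip_width: 0.056
grip_force: 20.0
```

```bash
python3 go.py .5665 .002 .029;python3 - <<'E'
from h import *
for n in('top','side'):
    p,d=ctrl.camera(n);W=cloud(n,d)
    cv2.imwrite('pics/%s3.png'%n,cv2.resize(p[130:290,190:350,::-1],None,fx=3,fy=3))
    q=sel(W,(.566,.002),.085,.09,.108);print(n,len(q),fitc(q,.07))
E
```

```text
17.45 [0.5663 0.0031 0.1747] [-3.1415e+00 -1.0000e-04  7.7900e-01] w 0.056 F [-0.   0.4 -2.3] grip 20.0
units [-0.02  0.02  3.64] rows at .8: 4.552095457714025Traceback (most recent call last):
  File "<stdin>", line 5, in <module>
  File "h.py", line 10, in fitc
    h=cv2.convexHull(q[:,:2].astype(np.float32))[:,0]
      ~~~~~~~~~~~~~~~~~~~~~~~~~~~~~~~~~~~~~~~~~~^^^^^
TypeError: 'NoneType' object is not subscriptable
```

Position fits the measurements; lowering, slowly near the floor.

>>> step_arm(
  deltas=[
    {"dp": [0, 0, 0.3], "twist": 0},
    {"dp": [0, 0, 0.4], "twist": 0},
    {"dp": [0, 0, 0.5], "twist": 0},
    {"dp": [0, 0, 0.5], "twist": 0},
    {"dp": [0, 0, 0.5], "twist": 0},
    {"dp": [0, 0, 0.5], "twist": 0},
    {"dp": [0, 0, 0.4], "twist": 0},
    {"dp": [0, 0, 0.2], "twist": 0},
    {"dp": [0, 0, 0.1], "twist": 0},
    {"dp": [0, 0, 0.1], "twist": 0},
    {"dp": [0, 0, 0], "twist": 0},
    {"dp": [0, 0, 0], "twist": 0},
  ],
)

```text
time_s: 18.7
ee_pos: [0.5668, 0.0022, 0.0352]
eef_rot: [3.141, -0.001, 0.778]
force: [0.3, 0.2, -2.1]
grip_width: 0.0553
grip_force: 20.0
```

>>> step_arm(
  deltas=[
    {"dp": [0, 0, 0.05], "twist": 0},
    {"dp": [0, 0, 0.03], "twist": 0},
    {"dp": [0, 0, 0.03], "twist": 0},
    {"dp": [0, 0, 0], "twist": 0},
    {"dp": [0, 0, 0], "twist": 0},
  ],
)

```text
time_s: 19.2
ee_pos: [0.5665, 0.0021, 0.0303]
eef_rot: [3.142, 0.0, 0.778]
force: [0.3, 0.2, -2.2]
grip_width: 0.0558
grip_force: 20.0
```

>>> step_arm(
  deltas=[
    {"dp": [0, 0, 0.02], "twist": 0},
    {"dp": [0, 0, 0.01], "twist": 0},
    {"dp": [0, 0, 0], "twist": 0},
    {"dp": [0, 0, 0], "twist": 0},
  ],
)

```text
time_s: 19.6
ee_pos: [0.5665, 0.0021, 0.0291]
eef_rot: [3.142, -0.0, 0.778]
force: [-0.9, 0.8, -1.2]
grip_width: 0.0557
grip_force: 20.0
```

>>> step_arm(
  deltas=[
    {"dp": [0, 0, 0.015], "twist": 0},
    {"dp": [0, 0, 0.01], "twist": 0},
    {"dp": [0, 0, 0], "twist": 0},
    {"dp": [0, 0, 0], "twist": 0},
  ],
)

```text
time_s: 20.0
ee_pos: [0.5665, 0.0022, 0.029]
eef_rot: [3.141, -0.0, 0.778]
force: [-5.3, 0.1, 12.2]
grip_width: 0.0555
grip_force: 20.0
```

>>> step_arm(
  deltas=[
    {"dp": [0, 0, 0], "twist": 0},
    {"dp": [0, 0, 0], "twist": 0},
    {"dp": [0, 0, 0], "twist": 0},
    {"dp": [0, 0, 0], "twist": 0},
    {"dp": [0, 0, -0.2], "twist": 0},
    {"dp": [0, 0, -0.4], "twist": 0},
    {"dp": [0, 0, -0.6], "twist": 0},
    {"dp": [0, 0, -0.8], "twist": 0},
    {"dp": [0, 0, -0.8], "twist": 0},
    {"dp": [0, 0, -0.8], "twist": 0},
    {"dp": [0, 0, -0.8], "twist": 0},
    {"dp": [0, 0, 0], "twist": 0},
  ],
  gripper=0.58,
)

```text
time_s: 21.2
ee_pos: [0.568, 0.0021, 0.2091]
eef_rot: [3.136, -0.005, 0.778]
force: [0.3, -0.0, -0.1]
grip_width: 0.074
grip_force: 0.0
```

```bash
python3 go.py .5018 -.2557 .2
```

```text
21.2 [0.568  0.0021 0.2091] [ 3.136  -0.005   0.7779] w 0.074 F [ 0.3 -0.  -0.1] grip 0.0
units [-5.7   3.43  0.22] rows at .8: 7.127323502994157
```

>>> step_arm(
  deltas=[
    {"dp": [-0.3, 0.2, 0], "twist": 0},
    {"dp": [-0.6, 0.36, 0], "twist": 0},
    {"dp": [-0.7, 0.42, 0], "twist": 0},
    {"dp": [-0.7, 0.42, 0], "twist": 0},
    {"dp": [-0.7, 0.42, 0], "twist": 0},
    {"dp": [-0.7, 0.42, 0], "twist": 0},
    {"dp": [-0.7, 0.42, 0], "twist": 0},
    {"dp": [-0.7, 0.42, 0], "twist": 0},
    {"dp": [-0.5, 0.3, 0], "twist": 0},
    {"dp": [-0.1, 0.07, 0], "twist": 0},
    {"dp": [0, 0, 0], "twist": 0},
    {"dp": [0, 0, 0], "twist": 0},
  ],
  gripper=0.3,
)

```text
time_s: 22.4
ee_pos: [0.5008, -0.2555, 0.2035]
eef_rot: [-3.141, 0.0, 0.778]
force: [-0.3, 0.4, -0.7]
grip_width: 0.0612
grip_force: 0.0
```

```bash
python3 go.py .5012 -.2557 .0276;python3 - <<'E'
from h import *
for n in('top','side'):
    p,d=ctrl.camera(n);W=cloud(n,d)
    cv2.imwrite('pics/%s3.png'%n,cv2.resize(p[130:290,190:350,::-1],None,fx=3,fy=3))
    for nm,c,R,z0,z1,r in(('rim',(.566,.002),.085,.094,.108,.07),('lid',(.501,-.255),.085,.016,.027,.072),('cap',(.566,.002),.035,.05,.066,.0265),('cknob',(.566,.002),.035,.07,.1,.01)):
        q=sel(W,c,R,z0,z1)
        if len(q)>5:
            A=np.c_[q[:,:2]-c,np.ones(len(q))];print(n,nm,len(q),fitc(q,r),np.median(q[:,2]).round(4),'plane',np.linalg.lstsq(A,q[:,2],rcond=None)[0].round(3))
E
```

```text
22.4 [ 0.5008 -0.2555  0.2035] [-3.1405e+00  1.0000e-04  7.7820e-01] w 0.0612 F [-0.3  0.4 -0.7] grip 0.0
units [0.01 0.01 4.4 ] rows at .8: 5.496469256358434
top rim 245 (array([0.5679, 0.0027]), np.float64(0.0008)) 0.1004 plane [-0.001  0.001  0.1  ]
top lid 436 (array([ 0.5012, -0.2576]), np.float64(0.0054)) 0.0212 plane [-0.011 -0.032  0.023]
top cap 186 (array([0.567 , 0.0006]), np.float64(0.0005)) 0.0617 plane [ 0.031 -0.016  0.061]
top cknob 36 (array([0.5672, 0.003 ]), np.float64(0.0023)) 0.0819 plane [ 0.178 -0.176  0.08 ]
side rim 298 (array([0.5662, 0.0038]), np.float64(0.0015)) 0.0992 plane [-0.004 -0.005  0.099]
side lid 578 (array([ 0.5   , -0.2561]), np.float64(0.0013)) 0.0223 plane [-0.001 -0.     0.022]
side cap 53 (array([ 0.5647, -0.0037]), np.float64(0.0039)) 0.0632 plane [-0.004  0.069  0.064]
side cknob 36 (array([0.5656, 0.0019]), np.float64(0.0018)) 0.0791 plane [-0.081 -0.159  0.079]
```

View pics/top3.png

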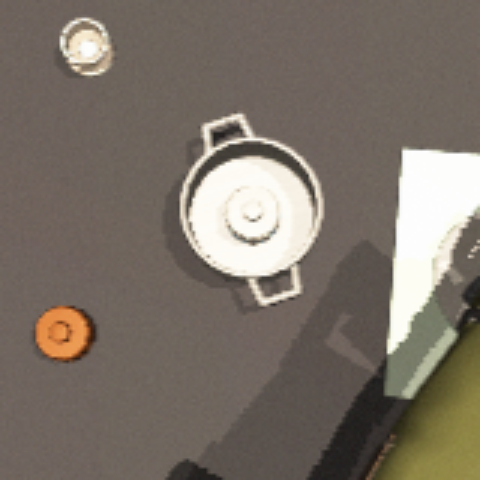

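The coddler stands upright and central in the pot (crop 252,210). Now fetching the lid.

>>> step_arm(
  deltas=[
    {"dp": [0.01, 0.01, 0.4], "twist": 0},
    {"dp": [0, 0, 0.7], "twist": 0},
    {"dp": [0, 0, 0.7], "twist": 0},
    {"dp": [0, 0, 0.7], "twist": 0},
    {"dp": [0, 0, 0.6], "twist": 0},
    {"dp": [0, 0, 0.5], "twist": 0},
    {"dp": [0, 0, 0.4], "twist": 0},
    {"dp": [0, 0, 0.3], "twist": 0},
    {"dp": [0, 0, 0.1], "twist": 0},
    {"dp": [0, 0, 0], "twist": 0},
    {"dp": [0, 0, 0], "twist": 0},
  ],
)

```text
time_s: 23.6
ee_pos: [0.5019, -0.2563, 0.0288]
eef_rot: [3.141, -0.0, 0.778]
force: [0.2, 0.2, 0.1]
grip_width: 0.0611
grip_force: 0.0
```

>>> step_arm(
  deltas=[
    {"dp": [0, 0, 0], "twist": 0},
    {"dp": [0, 0, 0], "twist": 0},
    {"dp": [0, 0, 0], "twist": 0},
    {"dp": [0, 0, 0], "twist": 0},
    {"dp": [0, 0, 0], "twist": 0},
    {"dp": [0, 0, 0], "twist": 0},
    {"dp": [0, 0, 0], "twist": 0},
  ],
  gripper=-1,
  squeeze=30,
)

```text
time_s: 24.3
ee_pos: [0.5015, -0.2562, 0.0281]
eef_rot: [-3.142, -0.0, 0.778]
force: [0.1, 0.2, 1.6]
grip_width: 0.0292
grip_force: 30.0
```

>>> step_arm(
  deltas=[
    {"dp": [0, 0, -0.15], "twist": 0},
    {"dp": [0, 0, -0.3], "twist": 0},
    {"dp": [0, 0, -0.5], "twist": 0},
    {"dp": [0, 0, -0.6], "twist": 0},
    {"dp": [0, 0, -0.6], "twist": 0},
    {"dp": [0, 0, -0.6], "twist": 0},
    {"dp": [0, 0, -0.6], "twist": 0},
    {"dp": [0, 0, -0.4], "twist": 0},
    {"dp": [0, 0, -0.2], "twist": 0},
    {"dp": [0, 0, 0], "twist": 0},
  ],
)

```text
time_s: 25.3
ee_pos: [0.5017, -0.2563, 0.1872]
eef_rot: [3.14, -0.0, 0.778]
force: [0.2, 0.1, -4.2]
grip_width: 0.0291
grip_force: 30.0
```

```bash
python3 go.py .5667 .0025 .185
```

```text
25.3 [ 0.5017 -0.2563  0.1872] [ 3.1399e+00 -4.0000e-04  7.7790e-01] w 0.0291 F [ 0.2  0.1 -4.2] grip 30.0
units [ 5.7  -3.47  0.05] rows at .8: 7.122857051967789
```

>>> step_arm(
  deltas=[
    {"dp": [0.2, -0.12, 0], "twist": 0},
    {"dp": [0.4, -0.25, 0], "twist": 0},
    {"dp": [0.6, -0.36, 0], "twist": 0},
    {"dp": [0.6, -0.36, 0], "twist": 0},
    {"dp": [0.6, -0.36, 0], "twist": 0},
    {"dp": [0.6, -0.36, 0], "twist": 0},
    {"dp": [0.6, -0.36, 0], "twist": 0},
    {"dp": [0.6, -0.36, 0], "twist": 0},
    {"dp": [0.6, -0.36, 0], "twist": 0},
    {"dp": [0.5, -0.33, 0], "twist": 0},
    {"dp": [0.3, -0.18, 0], "twist": 0},
    {"dp": [0.7, -0.07, 0], "twist": 0},
  ],
)

```text
time_s: 26.5
ee_pos: [0.5829, 0.0201, 0.1855]
eef_rot: [-3.141, 0.001, 0.778]
force: [-0.2, -0.9, -3.2]
grip_width: 0.0293
grip_force: 30.0
```

>>> step_arm(
  deltas=[
    {"dp": [0, 0, 0], "twist": 0},
    {"dp": [0, 0, 0], "twist": 0},
    {"dp": [0, 0, 0], "twist": 0},
  ],
)

```text
time_s: 26.8
ee_pos: [0.5832, 0.0191, 0.1856]
eef_rot: [-3.141, 0.001, 0.777]
force: [-0.1, -0.1, -3.0]
grip_width: 0.0294
grip_force: 30.0
```

```bash
python3 go.py .5667 .0025 .114;python3 - <<'E'
from h import *
for n in('top','side'):
    p,d=ctrl.camera(n);W=cloud(n,d)
    cv2.imwrite('pics/%s4.png'%n,cv2.resize(p[130:290,190:350,::-1],None,fx=3,fy=3))
    for nm,c,R,z0,z1,r in(('rim',(.566,.002),.085,.094,.108,.07),('lid',(.566,.002),.085,.17,.185,.072)):
        q=sel(W,c,R,z0,z1)
        if len(q)>5:
            A=np.c_[q[:,:2]-c,np.ones(len(q))];print(n,nm,len(q),fitc(q,r),np.median(q[:,2]).round(4),'plane',np.linalg.lstsq(A,q[:,2],rcond=None)[0].round(3))
E
```

```text
26.8 [0.5832 0.0191 0.1856] [-3.141e+00  8.000e-04  7.774e-01] w 0.0294 F [-0.1 -0.1 -3. ] grip 30.0
units [-0.58  0.01  1.79] rows at .8: 2.2376179039837316
top rim 52 (array([0.5686, 0.0033]), np.float64(0.0008)) 0.1011 plane [-0.    -0.112  0.094]
top lid 131 (array([ 0.5168, -0.042 ]), np.float64(0.0092)) 0.1795 plane [0.018 0.064 0.181]
side rim 215 (array([0.5658, 0.0046]), np.float64(0.0007)) 0.0994 plane [-0.003 -0.006  0.099]
side lid 780 (array([0.5802, 0.0144]), np.float64(0.0035)) 0.1794 plane [0.008 0.003 0.179]
```

I typed 0.7 instead of 0.1 in that last row, so the arm overshot by 23 mm in free air. Correcting it now.

>>> step_arm(
  deltas=[
    {"dp": [-0.2, 0.01, 0], "twist": 0},
    {"dp": [-0.28, 0, 0], "twist": 0},
    {"dp": [-0.1, 0, 0.2], "twist": 0},
    {"dp": [0, 0, 0.3], "twist": 0},
    {"dp": [0, 0, 0.2], "twist": 0},
    {"dp": [0, 0, 0], "twist": 0},
    {"dp": [0, 0, 0], "twist": 0},
  ],
)

```text
time_s: 27.6
ee_pos: [0.5674, 0.0032, 0.1577]
eef_rot: [-3.141, 0.0, 0.778]
force: [-0.4, 0.1, -3.6]
grip_width: 0.0294
grip_force: 30.0
```

```bash
python3 go.py .5667 .0025 .114;python3 - <<'E'
from h import *
for n in('top','side'):
    p,d=ctrl.camera(n);W=cloud(n,d)
    cv2.imwrite('pics/%s4.png'%n,cv2.resize(p[130:290,190:350,::-1],None,fx=3,fy=3))
    for nm,c,R,z0,z1,r in(('rim',(.566,.002),.085,.094,.108,.07),('lid',(.566,.002),.085,.135,.165,.072)):
        q=sel(W,c,R,z0,z1)
        if len(q)>5:
            A=np.c_[q[:,:2]-c,np.ones(len(q))];print(n,nm,len(q),fitc(q,r),np.median(q[:,2]).round(4),'plane',np.linalg.lstsq(A,q[:,2],rcond=None)[0].round(3))
E
```

```text
27.6 [0.5674 0.0032 0.1577] [-3.1411e+00  4.0000e-04  7.7810e-01] w 0.0294 F [-0.4  0.1 -3.6] grip 30.0
units [-0.02  0.    1.09] rows at .8: 1.366505943862192
top lid 101 (array([ 0.6207, -0.027 ]), np.float64(0.0084)) 0.1522 plane [-0.005  0.109  0.156]
side rim 190 (array([0.5659, 0.0052]), np.float64(0.001)) 0.0989 plane [-0.002 -0.006  0.099]
side lid 881 (array([0.5672, 0.0034]), np.float64(0.0008)) 0.1519 plane [ 0.005 -0.01   0.152]
```

View pics/side4.png

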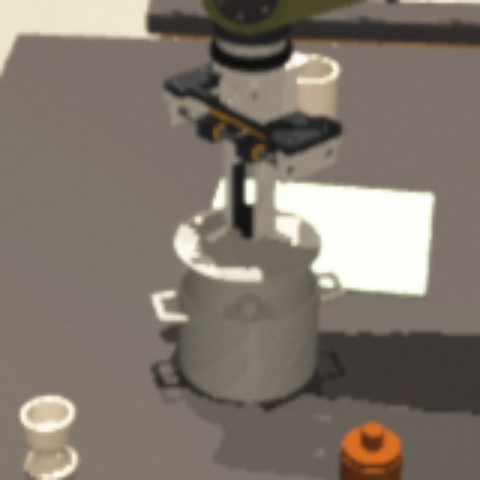

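The lid is level and centred above the pot (crop 250,240). Lowering.

>>> step_arm(
  deltas=[
    {"dp": [-0.02, 0, 0.2], "twist": 0},
    {"dp": [0, 0, 0.3], "twist": 0},
    {"dp": [0, 0, 0.2], "twist": 0},
    {"dp": [0, 0, 0.1], "twist": 0},
    {"dp": [0, 0, 0.05], "twist": 0},
    {"dp": [0, 0, 0.05], "twist": 0},
    {"dp": [0, 0, 0.05], "twist": 0},
    {"dp": [0, 0, 0], "twist": 0},
    {"dp": [0, 0, 0], "twist": 0},
  ],
)

```text
time_s: 28.6
ee_pos: [0.5669, 0.0024, 0.1202]
eef_rot: [3.141, -0.0, 0.778]
force: [0.1, 0.5, -3.9]
grip_width: 0.0292
grip_force: 30.0
```

>>> step_arm(
  deltas=[
    {"dp": [0, 0, 0.04], "twist": 0},
    {"dp": [0, 0, 0.03], "twist": 0},
    {"dp": [0, 0, 0.02], "twist": 0},
    {"dp": [0, 0, 0], "twist": 0},
    {"dp": [0, 0, 0], "twist": 0},
  ],
)

```text
time_s: 29.1
ee_pos: [0.5668, 0.0024, 0.1164]
eef_rot: [-3.142, 0.0, 0.778]
force: [-0.8, 0.2, -3.7]
grip_width: 0.0291
grip_force: 30.0
```

>>> step_arm(
  deltas=[
    {"dp": [0, 0, 0.03], "twist": 0},
    {"dp": [0, 0, 0.015], "twist": 0},
    {"dp": [0, 0, 0.015], "twist": 0},
    {"dp": [0, 0, 0], "twist": 0},
    {"dp": [0, 0, 0], "twist": 0},
  ],
)

```text
time_s: 29.6
ee_pos: [0.5668, 0.0024, 0.1142]
eef_rot: [3.141, -0.0, 0.778]
force: [-0.3, 0.6, -0.8]
grip_width: 0.0293
grip_force: 30.0
```

>>> step_arm(
  deltas=[
    {"dp": [0, 0, 0.015], "twist": 0},
    {"dp": [0, 0, 0], "twist": 0},
    {"dp": [0, 0, 0], "twist": 0},
  ],
)

```text
time_s: 29.9
ee_pos: [0.5668, 0.0024, 0.1141]
eef_rot: [3.141, -0.0, 0.778]
force: [-4.9, -0.4, 6.5]
grip_width: 0.0294
grip_force: 30.0
```

>>> step_arm(
  deltas=[
    {"dp": [0, 0, 0], "twist": 0},
    {"dp": [0, 0, 0], "twist": 0},
    {"dp": [0, 0, 0], "twist": 0},
    {"dp": [0, 0, 0], "twist": 0},
    {"dp": [0, 0, 0], "twist": 0},
    {"dp": [0, 0, -0.2], "twist": 0},
    {"dp": [0, 0, -0.5], "twist": 0},
    {"dp": [0, 0, -0.8], "twist": 0},
    {"dp": [0, 0, -0.8], "twist": 0},
    {"dp": [-0.6, 0.4, -0.4], "twist": 0},
    {"dp": [-0.8, 0.5, 0], "twist": 0},
    {"dp": [-0.8, 0.5, 0], "twist": 0},
  ],
  gripper=0.3,
)

```text
time_s: 31.1
ee_pos: [0.5432, -0.1002, 0.2227]
eef_rot: [3.14, -0.001, 0.779]
force: [0.4, 0.1, 0.2]
grip_width: 0.0613
grip_force: 0.0
```

>>> step_arm(
  deltas=[
    {"dp": [-0.8, 0.5, 0], "twist": 0},
    {"dp": [-0.8, 0.5, 0], "twist": 0},
    {"dp": [-0.8, 0.5, 0], "twist": 0},
    {"dp": [-0.6, 0.4, 0], "twist": 0},
    {"dp": [0, 0, 0], "twist": 0},
    {"dp": [0, 0, 0], "twist": 0},
  ],
)

```text
time_s: 31.7
ee_pos: [0.5112, -0.2377, 0.2218]
eef_rot: [3.141, -0.0, 0.777]
force: [0.4, -0.2, 0.1]
grip_width: 0.0609
grip_force: 0.0
```

```bash
python3 go.py .5 -.25 .2;python3 - <<'E'
from h import *
for n in('top','side'):
    p,d=ctrl.camera(n);W=cloud(n,d)
    cv2.imwrite('pics/%s5.png'%n,cv2.resize(p[130:330,130:410,::-1],None,fx=2.5,fy=2.5))
    W0=np.load(n+'W.npy')
    for w in(W0,W):
        q=sel(w,(.566,.002),.08,.102,.115);k=sel(w,(.566,.002),.03,.13,.15)
        A=np.c_[q[:,:2]-(.566,.002),np.ones(len(q))];print(n,len(q),fitc(q,.072),np.linalg.lstsq(A,q[:,2],rcond=None)[0].round(4),'knob',k.mean(0).round(4))
E
```

```text
31.7 [ 0.5112 -0.2377  0.2218] [ 3.1414e+00 -3.0000e-04  7.7680e-01] w 0.0609 F [ 0.4 -0.2  0.1] grip 0.0
units [-0.42  0.02  0.55] rows at .8: 0.6817270311805704
top 1595 (array([0.5675, 0.0011]), np.float64(0.0011)) [ 0.0024 -0.0022  0.1079] knob [0.5666 0.0013 0.1404]
top 1591 (array([0.5687, 0.0017]), np.float64(0.0009)) [ 0.0006 -0.0036  0.1079] knob [0.5678 0.0019 0.1406]
side 938 (array([0.5654, 0.0023]), np.float64(0.0012)) [-0.0003 -0.0034  0.1081] knob [0.5657 0.0061 0.1389]
side 949 (array([0.5667, 0.0028]), np.float64(0.0013)) [ 0.0026 -0.0092  0.1082] knob [0.5662 0.0064 0.1386]
```

View pics/side5.png

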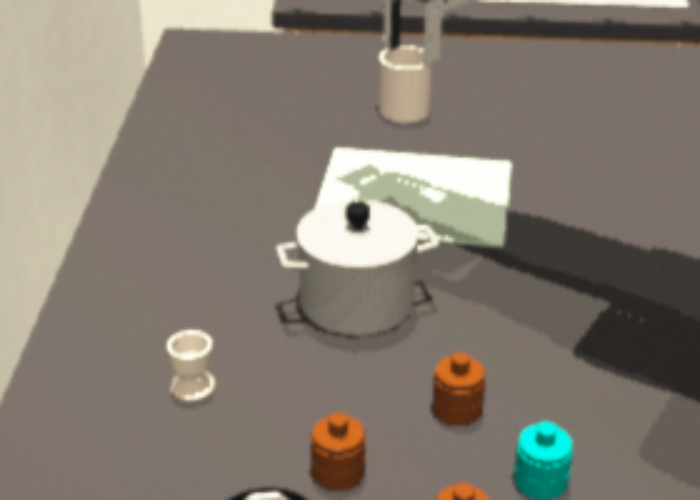

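The lid is seated level at the same height as at the start (crop 357,230). The pot hasn't moved and the gripper is clear.

```bash
python3 -c "
from station import ctrl
print(ctrl.hand_in())"
```

```text
the job is handed in; nothing more can be done
None
```

The job is done and handed in: the coddler stands upright in the pot with the lid seated level, the pot where it was, about 32 s on the clock; the verdict wasn't shown.

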